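Hook the punch's return spring onto its anchor post with the spring puller

ROBOT

A 6-joint arm with a two-finger parallel gripper is mounted at the origin on the work surface; the furniture and walls round the work are solid. World frame = base frame: x ahead of the robot, y to its left, z up, the work surface at z = 0. Lengths are in m, angles in rad, forces in N, time in s.
With the tool pointing down it reaches from about 0.3 to 0.875 m from the base axis. Payload 6.4 kg.
Tool frame: the origin (TCP) lies between the finger pads; the fingertips stand 8 mm ahead of it and the grasp point (between the pads) lies 11 mm behind it; z points along the fingers, y is the line along which they close (so a half turn about z gives the same grasp; the last joint's range is limited). The gripper opens to 85 mm and grips with 20 to 120 N. Pads are 22 mm wide; open, the fingers measure 114 mm over their backs; the gripper's body (76 mm by 85 mm) begins 54 mm behind the grasp point. The pads swing forward as they close: fully open they stand 13 mm farther back than shut.
Start: joints at [1.015, 0.181, 1.607, -0, 1.354, -0.206], TCP at [0.197, 0.54, 0.239] pointing down, gripper open.
Joint ranges: [-2.99, 2.99], [-0.89, 2.07], [0.3, 2.58], [-1.14, 4.28], [0, 2.63], [-3.12, 3.12]. Speed limits (rad/s): [2.57, 2.57, 3.01, 3.14, 3.14, 3.14].

INTERFACE

Orientations are given as a 3x3 rotation matrix whose columns are the frame's x, y, z axes.
In Python, from workcell import env, optics gives the robot as it stands. The module is installed in compiled form; this text tells all that it offers.
- The arm moves only by the tool arm_command, never from a script. Its argument "series" is a list that holds one entry, the list of rows, each a list of 5 numbers: the shift along the world's x, y, z in cm, then the turn about the world's z in rad, then the finger opening in cm, from 0 to 8.54. A call has 1 to 20 rows; each row shifts and turns the commanded pose from where the row before left it; what a row does not reach is not made up. A row lasts 1/8 s, in which the tool goes at most 62.5 mm and 10.7 degrees, less where a joint would pass 70% of its speed; a pose out of reach is approached as far as the arm can. A call with a gripper value outside its range is refused whole. The fingers move at their own pace and stop on an object; the grip force is fixed at half the most. Time passes only in rows, so rows that do not move let the fingers close. It gives the time, the measured TCP pose, the force, the opening and the grip force at its end, in the units of the state.
- env.sense(): the state, without advancing time (a new reading comes with each control period).
- optics.grab_frame(name): name is "scene" or "top" or "wrist"; returns (picture, depth): 400x640x3 uint8, blue, green, red; 400x640 float32, m along the optical axis (not along the pixel's ray), 0 where there is no reading.
- optics.camera_info(name): a dict with "fx", "fy", "cx", "cy" (pixels), "k1" (the pictures are not rectified: a ray, as slopes to the right and down, at radius r is drawn at 1 + k1 r^2 times it, then the intrinsics apply), "camera_from_world" (4x4, takes a point from world to camera coordinates). Camera axes: x right, y down, z forward; pixel columns grow to the right and rows downward; lengths in m; the calibration is good to about 2 mm. A picture is of the moment at which its call begins: read the wrist's pose just before it. camera_info takes no time and is no camera call; for the wrist camera it gives the pose at the moment of the call.
- env.job_done(): hands the job in; it is judged then, once.
Trained networks look in the newest picture that a camera, given by its name, has taken for a name from the list of things; names that differ only in an ending like _2 or _b are one class to them, and where a whole thing is asked for, a point or a joint stands for the part that bears it (a point fixed in the world has none). Each returns a list of dicts, best first, with "confidence" (0 to 1); they miss things now and then, are a little off and sometimes report something else, mostly with a low value. They report only what shows in the picture. A call takes as long as a camera call. They do not tell look-alikes from the thing itself.
- optics.boxes_of(camera, target): "position" ([x, y, z] in m, in the coordinates of the camera as it stood for that picture, good to about 4 mm: the middle of the surface that is visible of it).
- optics.silhouettes(camera, target): "region" (400x640 bool, what is visible of it).
- optics.pinpoint(camera, target): "position" ([x, y, z] in m, in the coordinates of the camera as it stood for that picture, good to about 4 mm: a listed point, or the origin of a listed thing).
The state is a dict: "t": time; "joint_positions": joint angles; "dq": joint speeds; "joint_efforts": joint torques, N m; "eef_pos": TCP position; "tcp_rot": TCP orientation; "ft_force": force on the tool from outside, world axes, zero at the start; "moment": the same for the moment, N m; "finger_gap": opening from 0.0 (shut) to 1.0 (fully open); "finger_force": force on a finger pad.
Only numpy, scipy, OpenCV 4.12 (cv2) and the standard library are available. Lean on these libraries where they do the work, as an engineer would, in place of code of your own. Each camera call takes 0.05 s, during which the arm holds its last target. There are 200 camera calls.

TASK

The return spring of the small lever punch has come off. Take the spring puller from its stand and, with its tip in the eye of the spring's flat end link, stretch the spring until the link's large hole is over the anchor post, feel it gently down onto the post's flange and let it draw back so that the slot locks under the post's head; then put the puller back upright in its stand. Do not touch the punch or its spring with the fingers, do not force or overstretch the spring, and leave the cup, tin and bur stand where they are.

Things in the scene. Friction and masses are not known exactly. Their poses are not given: they have to be found in the camera images.
- punch: grey base plate 185 x 70 x 12 mm of a small lever punch, fixed, with the punch head (84 mm high, lever knob to 112 mm) at one end. Origin: on the bench under the axis of the spring's upright swivel pin (8 mm thick, 98 mm tall), 50 mm from the plate's head end. x runs along the plate from swivel pin to anchor post, z up.
- post_foot (a point): anchor post: on its axis at the base plate's top, 115 mm along the punch's x. From below: flange 20 mm across, neck 6 mm thick and 6 mm long, head 11 mm across and 5.5 mm high, tapered. Screwed in to an unmeasured height: flange top 22 to 46 mm above this point, head top 11.5 mm over the flange. The flange is sprung (3 N/mm, 2.5 mm, then hard): go down slowly, stop by feel.
- spring (a joint): swing of the coil spring (12 mm thick) and its end link about the swivel pin, rad; 0 = pointing along the punch's x at the post, positive counter-clockwise from above; it swings nearly freely, up to 0.8 either way
- link (a joint): stretch of the spring, m; 0 = slack. Pull 3 N at first, growing by 200 N/m. At 0 the centre of the end link's large hole is 85 mm from the swivel pin; 30 mm of stretch brings it over the post, 17 mm remain when hooked on. More than 42 mm ruins the spring.
- pull_eye (a point): centre, on the top face, of the 10 x 10 mm through eye near the free end of the end link, a flat level steel plate 28 x 55 x 4 mm; 6 mm of plate beyond the eye. x points outward along the spring. A sprung swivel holds spring and link level, top face 82 mm above the bench; the whole goes straight down under a press (0.6 N at first, +40 N/m, up to 52 mm) and rises when let go.
- slot_end (a point): point on the link's top face where the post's axis stands when hooked on: 13 mm outward from the centre of the large hole (15 x 15 mm), 18 mm short of the pull eye, in the slot 9 mm wide that leads outward from the large hole. The post's head passes the large hole, not the slot.
- puller: spring puller, 90 g, loose, upright in its stand. Origin at the tip's lower end, z up. Round tip 6 mm thick, 12 mm long, tapered; round collar 22 mm across at 12 to 17 mm, bears on the link's top face; thin shank; wooden handle 20 x 20 mm square, flats along its x and y, at 30 to 80 mm. Gripped on the flats that face along the pull it tilts least.
- tip (a point): lower end of the puller's tip, same point as the puller's origin
- stand_hole0 (a point): centre of the mouth of the hole (14 mm wide, 20 mm deep) in the top of the puller's stand, a fixed wooden block 56 x 56 x 30 mm. In the stand the collar rests on the block's top and the tip end is 12 mm below this point. A vice, a camera boom and a lamp stand at the left front of the bench: come over them with the fingers about 0.4 m up.
- wax_cup: bystander: small blue cup, about 37 mm wide and 43 mm high; origin at the centre of its underside
- solder_tin: bystander: round yellow tin, 48 mm wide, 17 mm high; origin at the centre of its underside
- bur_stand: bystander: round stand full of burs, 56 mm wide, 51 mm high; origin at the centre of its underside
Things that resemble listed ones, but are neither listed nor needed, are in the scene too. There is more than one size of the puller; the one meant has the size given above.

How it is judged:
On the way, in this order (a step that is already met when the one before it is completed fails the run):
1. the puller, lifted from the stand, stretches the spring by more than 22 mm (value of joint link above 0.022 m and contact force between puller and punch above 2 N), for 0.1 s.
2. the spring is hooked on: the slot's end at the post (within 4 mm), held by the post alone, the puller off (horizontal distance between slot_end and post_foot below 0.004 m and value of joint link above 0.012 m and contact force between puller and punch below 0.3 N), for 0.3 s.
At the end, for the whole second after the job is handed in: The spring stays stretched (more than 12 mm) with the slot's end within 4 mm of the post's axis, and the puller stands at rest in its stand: tip within 7 mm of the hole's centre and more than 8 mm below its mouth, tilted less than 0.12 rad (horizontal distance between slot_end and post_foot below 0.004 m and value of joint link above 0.012 m and velocity of joint link below 0.01 m/s and horizontal distance between tip and stand_hole0 below 0.007 m and z of tip in the frame of stand_hole0 below -0.008 m and angle between puller's own z axis and vertical below 0.12 rad and linear speed of puller below 0.02 m/s); the robot touches nothing.
It fails at once if the puller loads the punch or its spring with more than 25 N (contact force between puller and punch above 25 N).
It fails at once if the spring is stretched by more than 42 mm (value of joint link above 0.042 m).
It fails at once if the fingers touch the punch or its spring (contact force between the fingers and punch above 0.5 N).
It fails at once if a bystander (cup, tin or bur stand) is moved by more than 15 mm (distance of any of wax_cup, solder_tin, bur_stand from where it was at the start of the episode above 0.015 m).
It also fails if it takes over 58 s, if anything falls off the work surface, if the arm or the gripper's body presses on something with over 40 N, if the wrist force passes 120 N, or if a joint passes its speed limit or range.

## Working session

There is one attempt and no reset: what is moved stays moved. The work goes in short steps, Python scripts to look and compute and a tool call to move; the robot and the scene stay as the last step left them, time stands still between calls to the robot, and variables do not carry over. Pictures are saved under pics/ and viewed, at most 10 in all, crops included, and the job is handed in when it is done.

Besides the shell and the picture viewer there is one more tool, called after ">>>" by a JSON object that holds its "method" and its "body". arm_command: Moves the arm, as the interface text tells. Its arguments: {"type":"object","properties":{"series":{"type":"array","items":{"type":"array","items":{"type":"array","items":{"type":"number"}}}}},"required":["series"]}

```bash
mkdir -p pics
cat > h.py <<'E'
import numpy as np, cv2
from workcell import env, optics
def w(cam,p,info=None):
    M=np.linalg.inv((info or optics.camera_info(cam))["camera_from_world"]); return (M@np.r_[p,1])[:3]
def px(cam,P):
    i=optics.camera_info(cam); c=(i["camera_from_world"]@np.r_[P,1])[:3]; s=c[:2]/c[2]; s=s*(1+i["k1"]*(s@s)); return np.array([i["fx"]*s[0]+i["cx"],i["fy"]*s[1]+i["cy"]])
def unp(cam,u,v,d):
    i=optics.camera_info(cam); K=np.array([[i["fx"],0,i["cx"]],[0,i["fy"],i["cy"]],[0,0,1]]); 
    s=cv2.undistortPoints(np.array([[[u,v]]],float),K,np.array([i["k1"],0,0,0.]))[0,0]; return w(cam,np.r_[s*d,d],i)
E
python3 - <<'E'
from h import *
s=env.sense();print(s["t"],s["eef_pos"],s["ft_force"])
for c in("top","scene"):
    im,d=optics.grab_frame(c);cv2.imwrite(f"pics/{c}0.png",im);np.save(f"{c}d.npy",d)
    print(c,np.round(np.linalg.inv(optics.camera_info(c)["camera_from_world"])[:3,3],2))
    for t in("punch","post_foot","pull_eye","slot_end","puller","tip","stand_hole0","wax_cup","solder_tin","bur_stand"):
        for r in optics.pinpoint(c,t)[:3]:
            P=w(c,r["position"]);print(t,round(r["confidence"],2),P.round(3),px(c,P).round())
print(env.sense()["t"])
E
```

```text
0.0 [0.19676253 0.53973015 0.23839805] [ 0.05668924 -0.31074977  0.8653968 ]
top [ 0.36 -0.05  1.04]
punch 0.72 [ 0.564 -0.291 -0.002] [419. 182.]
post_foot 0.18 [ 0.635  0.054 -0.   ] [252. 146.]
pull_eye 0.61 [ 0.493 -0.195  0.085] [379. 210.]
slot_end 0.66 [ 0.501 -0.207  0.084] [385. 206.]
puller 0.62 [0.527 0.078 0.018] [237. 196.]
puller 0.55 [ 0.458 -0.018  0.014] [285. 231.]
puller 0.54 [ 0.615 -0.026  0.007] [290. 155.]
tip 0.77 [ 0.456 -0.016  0.007] [284. 233.]
tip 0.65 [0.529 0.077 0.02 ] [237. 194.]
tip 0.52 [ 0.616 -0.029  0.012] [292. 154.]
stand_hole0 0.91 [0.529 0.083 0.032] [234. 193.]
wax_cup 0.74 [0.411 0.091 0.003] [229. 254.]
solder_tin 0.63 [ 0.376 -0.014  0.004] [282. 273.]
bur_stand 0.69 [0.634 0.055 0.001] [251. 146.]
scene [0.78 0.71 0.46]
punch 0.87 [ 0.561 -0.284 -0.001] [262. 207.]
post_foot 0.7 [ 0.534 -0.178  0.01 ] [285. 218.]
pull_eye 0.73 [ 0.492 -0.194  0.082] [299. 182.]
slot_end 0.69 [ 0.505 -0.214  0.082] [291. 181.]
puller 0.76 [0.528 0.08  0.018] [331. 273.]
puller 0.73 [ 0.61  -0.028  0.01 ] [269. 257.]
puller 0.66 [ 0.453 -0.021  0.006] [347. 244.]
tip 0.73 [ 0.614 -0.023  0.01 ] [268. 259.]
tip 0.73 [0.526 0.08  0.018] [332. 273.]
tip 0.61 [ 0.458 -0.02   0.008] [345. 244.]
stand_hole0 0.57 [0.529 0.08  0.026] [331. 269.]
stand_hole0 0.29 [ 0.564 -0.286 -0.   ] [261. 206.]
wax_cup 0.68 [0.406 0.087 0.001] [394. 268.]
solder_tin 0.63 [ 0.375 -0.016 -0.003] [383. 242.]
solder_tin 0.36 [0.528 0.08  0.017] [331. 273.]
bur_stand 0.95 [ 0.634  0.062 -0.001] [270. 291.]
1.1
```

Run:
```python
import cv2,numpy as np
a=cv2.imread("pics/top0.png")[100:300,190:460];b=cv2.imread("pics/scene0.png")[120:330,220:430]
cv2.imwrite("pics/a.png",np.hstack([cv2.resize(a,(405,300)),cv2.resize(b,(300,300))]) if 0 else np.vstack([cv2.resize(a,(400,296),interpolation=3),cv2.resize(b,(400,300))][:0]) if 0 else np.hstack([cv2.resize(a,(400,400),interpolation=3),cv2.resize(b,(400,400),interpolation=3)]))
```

```text
(no output)
```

View pics/a.png

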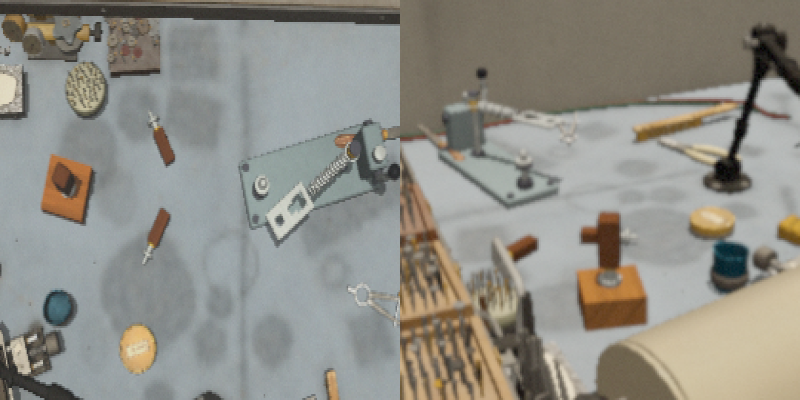

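View pics/scene0.png

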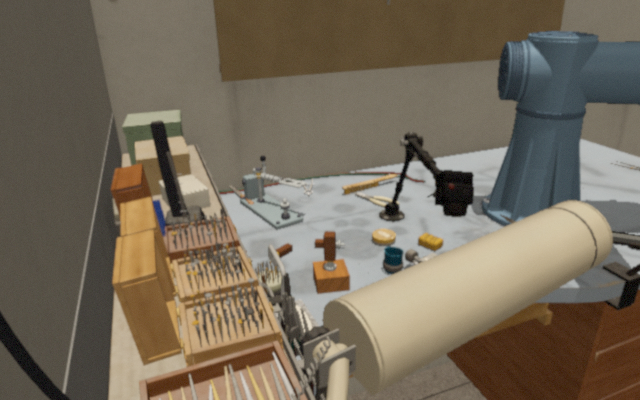

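The list of what could be taken for the puller:
- Upright in the stand block: top (237,196), scene (331,250).
- Lying loose: top (290,155) and (285,231).

I choose the upright one in the stand. I'll go above it and check it close up.

>>> {"method": "arm_command", "body": {"series": [[[0, 0, 5, 0, 8], [0, 0, 5, 0, 8], [0, 0, 5, 0, 8], [0, 0, 3, 0, 8], [3, -4, 0, 0, 8], [3, -4.2, 0, 0, 8], [3, -4.2, 0, 0, 8], [3, -4.2, 0, 0, 8], [3, -4.2, 0, 0, 8], [3, -4.2, 0, 0, 8], [3, -4.2, 0, 0, 8], [3, -4.2, 0, 0, 8], [3, -4.2, 0, 0, 8], [3, -4.2, 0, 0, 8], [3.1, -4.2, 0, 0, 8], [0, 0, 0, 0, 8]]]}}

```text
t: 3.1
eef_pos: [0.5293, 0.0773, 0.4183]
tcp_rot: [[-0.938, 0.347, -0.001], [0.347, 0.938, -0.001], [0.001, -0.001, -1.0]]
ft_force: [-0.2, 1.1, 0.1]
finger_gap: 0.937
finger_force: 0.0
```

Run:
```python
from h import *
im,d=optics.grab_frame("wrist");cv2.imwrite("pics/w1.png",im);np.save("wd.npy",d)
i=optics.camera_info("wrist");print(np.linalg.inv(i["camera_from_world"]).round(3))
for t in("puller","tip","stand_hole0","post_foot","pull_eye","slot_end","punch"):
    for r in optics.pinpoint("wrist",t)[:3]:
        P=w("wrist",r["position"],i);print(t,round(r["confidence"],2),P.round(4),px("wrist",P).round())
# handle top: points with z in .088-.108
v,u=np.nonzero(d>0); K=np.array([[i["fx"],0,i["cx"]],[0,i["fy"],i["cy"]],[0,0,1]])
s=cv2.undistortPoints(np.stack([u,v],1)[:,None].astype(float),K,np.array([i["k1"],0,0,0.]))[:,0]
dd=d[v,u];P=np.c_[s*dd[:,None],dd,np.ones(len(dd))]@np.linalg.inv(i["camera_from_world"]).T
P=P[:,:3];m=(np.hypot(P[:,0]-.528,P[:,1]-.08)<.06)
for lo,hi in((.022,.036),(.09,.106)):
    q=P[m&(P[:,2]>lo)&(P[:,2]<hi)]
    print(lo,len(q),q.mean(0).round(4),cv2.minAreaRect((q[:,:2]*1000).astype(np.float32)),np.percentile(q[:,2],[5,50,95]))
```

```text
[[ 0.344  0.901  0.263  0.461]
 [ 0.939 -0.33  -0.098  0.103]
 [-0.001  0.28  -0.96   0.554]
 [ 0.     0.     0.     1.   ]]
puller 0.83 [0.5236 0.0802 0.0172] [317. 139.]
puller 0.65 [ 0.4603 -0.0212  0.0101] [239. 122.]
puller 0.58 [ 0.6113 -0.0234  0.0073] [276. 212.]
tip 0.78 [ 0.4549 -0.0261  0.0095] [235. 120.]
tip 0.74 [0.5329 0.0807 0.0141] [319. 145.]
tip 0.62 [ 0.6125 -0.0233  0.008 ] [275. 213.]
stand_hole0 0.97 [0.5255 0.0826 0.0275] [319. 141.]
post_foot 0.8 [ 0.5351 -0.1769  0.0151] [167. 202.]
pull_eye 0.95 [ 0.4911 -0.1942  0.0823] [122. 191.]
slot_end 0.76 [ 0.5077 -0.2042  0.0784] [123. 203.]
punch 0.93 [ 5.650e-01 -2.866e-01 -2.000e-04] [121. 236.]
punch 0.66 [0.5253 0.0835 0.03  ] [319. 141.]
0.022 1193 [0.5258 0.0849 0.0304] ((528.41845703125, 83.48188018798828), (56.0528564453125, 56.35525131225586), 77.82535552978516) [0.02881974 0.03042057 0.03208336]
0.09 245 [0.5278 0.0813 0.0978] ((528.4287719726562, 81.21051025390625), (19.896421432495117, 19.770374298095703), 63.32596206665039) [0.09498592 0.09806481 0.0996155 ]
```

View pics/w1.png

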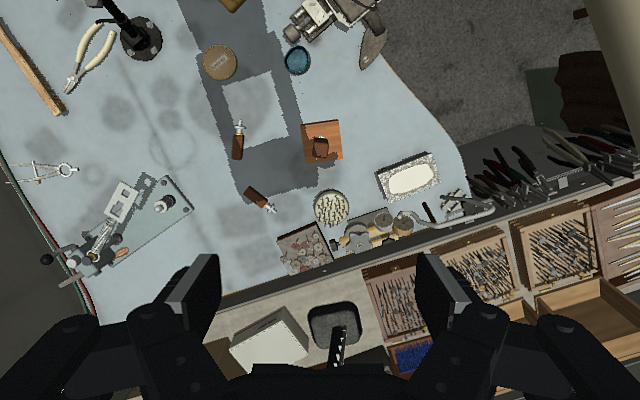

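The wrist view shows the target upright in the block at (319,143). Its top is a 20x20 mm square at z 0.098, as described, and the look-alikes lie at (240,140) and (260,198). From the same frame I'll get the post, link and eye geometry before moving.

Run:
```python
from h import *
d=np.load("wd.npy");i=optics.camera_info("wrist")
v,u=np.nonzero(d>0); K=np.array([[i["fx"],0,i["cx"]],[0,i["fy"],i["cy"]],[0,0,1]])
s=cv2.undistortPoints(np.stack([u,v],1)[:,None].astype(float),K,np.array([i["k1"],0,0,0.]))[:,0]
dd=d[v,u];P=(np.c_[s*dd[:,None],dd,np.ones(len(dd))]@np.linalg.inv(i["camera_from_world"]).T)[:,:3]
n=np.hypot(P[:,0]-.535,P[:,1]+.177)
q=P[(n<.02)&(P[:,2]>.02)&(P[:,2]<.075)]
print(np.histogram(q[:,2],np.arange(.02,.08,.003)))
for z0 in(.03,.04,.05): 
    k=q[q[:,2]>z0]; print(z0,len(k),k.mean(0),np.ptp(k,0)) if len(k) else 0
q=P[(np.hypot(P[:,0]-.5,P[:,1]+.205)<.05)&(P[:,2]>.076)&(P[:,2]<.088)]
print(len(q),q.mean(0),cv2.minAreaRect((q[:,:2]*1000).astype(np.float32)))
# base plate
q=P[(np.hypot(P[:,0]-.53,P[:,1]+.2)<.15)&(P[:,2]>.009)&(P[:,2]<.016)]
print(len(q),cv2.minAreaRect((q[:,:2]*1000).astype(np.float32)))
```

```text
(array([25, 47,  3,  0,  0,  0, 13, 10, 18, 73,  4,  6, 25, 17,  0,  0,  0,
        0,  0]), array([0.02 , 0.023, 0.026, 0.029, 0.032, 0.035, 0.038, 0.041, 0.044,
       0.047, 0.05 , 0.053, 0.056, 0.059, 0.062, 0.065, 0.068, 0.071,
       0.074, 0.077]))
0.03 166 [ 0.53356664 -0.17008395  0.05000574] [0.01935976 0.01831549 0.02349163]
0.04 160 [ 0.53373248 -0.17019232  0.05040345] [0.01935976 0.01831549 0.02121194]
0.05 52 [ 0.53422016 -0.17176319  0.05756068] [0.01146918 0.01434547 0.01155171]
799 [ 0.50705967 -0.20612335  0.08334945] ((510.0005798339844, -211.32498168945312), (30.81885528564453, 76.92575073242188), 35.65751266479492)
3163 ((554.212646484375, -196.98068237304688), (279.1832275390625, 171.3902587890625), 74.1046371459961)
```

>>> {"method": "arm_command", "body": {"series": [[[0, 0.4, -6, -0.11, 8], [-0.1, 0, -6, 0, 8], [0, 0, -6, 0, 8], [0, 0, -6, 0, 8], [0, 0, -5, 0, 8], [0, 0, -3, 0, 8], [0, 0, -2, 0, 8], [0, 0, -1.1, 0, 8], [0, 0, 0, 0, 8]]]}}

```text
t: 4.62
eef_pos: [0.5267, 0.0845, 0.068]
tcp_rot: [[-0.896, 0.443, -0.001], [0.443, 0.896, 0.0], [0.001, -0.0, -1.0]]
ft_force: [1.0, -0.7, 0.1]
finger_gap: 0.937
finger_force: 0.0
```

>>> {"method": "arm_command", "body": {"series": [[[0.15, -0.3, 0, 0, 8], [0, 0, 0, 0, 8], [0, 0, 0, 0, 1], [0, 0, 0, 0, 1], [0, 0, 0, 0, 1], [0, 0, 0, 0, 1], [0, 0, 0, 0, 1], [0, 0, 0, 0, 1]]]}}

```text
t: 5.62
eef_pos: [0.5287, 0.0812, 0.0684]
tcp_rot: [[-0.896, 0.444, 0.0], [0.444, 0.896, 0.0], [-0.0, 0.0, -1.0]]
ft_force: [-0.1, 0.1, 2.4]
finger_gap: 0.226
finger_force: 58.5
```

>>> {"method": "arm_command", "body": {"series": [[[0, 0, 2, 0, 1], [0, 0, 3, 0, 1], [0, 0, 5, 0, 1], [0, 0, 5, 0, 1], [0, -4, 0, 0.15, 1], [-1, -5, 0, 0.15, 1], [-1, -5, 0, 0.15, 1], [-1, -5, 0, 0.15, 1], [-1, -4, 0, 0.11, 1], [-0.5, -1, 0, 0, 1], [0, 0, 0, 0, 1], [0, 0, 0, 0, 1]]]}}

```text
t: 7.12
eef_pos: [0.4837, -0.1576, 0.2181]
tcp_rot: [[-0.969, -0.248, -0.0], [-0.248, 0.969, 0.001], [0.0, 0.001, -1.0]]
ft_force: [-0.2, -0.6, -0.5]
finger_gap: 0.224
finger_force: 58.7
```

```bash
cat > look.py <<'E'
from h import *
import sys
s=env.sense();print(s["t"],s["eef_pos"].round(4) if hasattr(s["eef_pos"],"round") else s["eef_pos"],np.round(s["ft_force"],2))
i=optics.camera_info("wrist");im,d=optics.grab_frame("wrist");cv2.imwrite(f"pics/{sys.argv[1]}.png",im)
for t in("tip","post_foot","pull_eye","slot_end","punch"):
    for r in optics.pinpoint("wrist",t)[:2]:
        P=w("wrist",r["position"],i);print(t,round(r["confidence"],2),P.round(4),px("wrist",P).round())
v,u=np.nonzero(d>0); K=np.array([[i["fx"],0,i["cx"]],[0,i["fy"],i["cy"]],[0,0,1]])
sl=cv2.undistortPoints(np.stack([u,v],1)[:,None].astype(float),K,np.array([i["k1"],0,0,0.]))[:,0]
dd=d[v,u];P=(np.c_[sl*dd[:,None],dd,np.ones(len(dd))]@np.linalg.inv(i["camera_from_world"]).T)[:,:3]
np.savez("pc.npz",P=P,u=u,v=v)
E
python3 look.py w2
python3 - <<'E'
import numpy as np,cv2
z=np.load("pc.npz");P=z["P"]
n=np.hypot(P[:,0]-.534,P[:,1]+.176)
for lo,hi in((.045,.051),(.054,.063)):
    q=P[(n<.022)&(P[:,2]>lo)&(P[:,2]<hi)]
    print(lo,len(q),np.median(q[:,2]) if len(q) else 0,cv2.minEnclosingCircle((q[:,:2]*1000).astype(np.float32)) if len(q) else 0)
E
```

```text
7.125 [ 0.4837 -0.1576  0.2181] [-0.2  -0.62 -0.53]
tip 0.95 [ 0.4865 -0.1588  0.1634] [314. 229.]
tip 0.81 [ 0.4558 -0.0239  0.0066] [455. 174.]
post_foot 0.7 [ 0.5355 -0.1771  0.0144] [286. 214.]
pull_eye 0.64 [ 0.3676 -0.0175 -0.0014] [490.  87.]
pull_eye 0.59 [ 0.4944 -0.1939  0.0793] [270. 188.]
slot_end 0.66 [ 0.508  -0.2062  0.0826] [251. 202.]
punch 0.62 [ 0.5622 -0.2876  0.0009] [178. 208.]
0.045 218 0.04679243920561779 ((533.4180908203125, -176.79237365722656), 10.008723258972168)
0.054 117 0.05724501581461089 ((533.4639282226562, -177.27658081054688), 5.671466827392578)
```

View pics/w2.png

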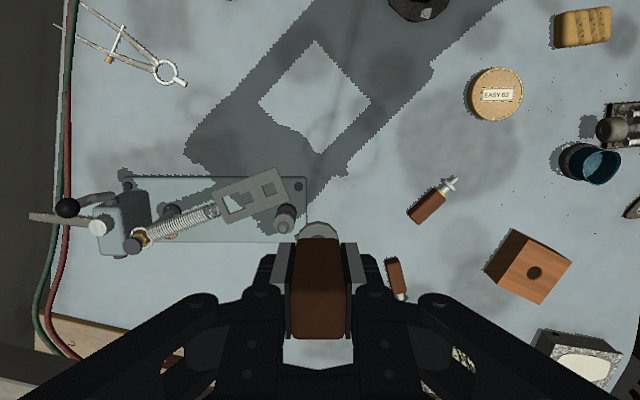

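The wrist view shows the link's eye at about (272,185), its large hole at (240,203), the post at (286,215) and the puller collar at (317,230). The post circle fits come out at 10.0 and 5.7 mm radius, so the post is at (0.5335,-0.177). Next I'll measure the eye hole and calibrate the puller collar in the same view.

Run:
```python
from h import *
z=np.load("pc.npz");P,u,v=z["P"],z["u"],z["v"]
m=(P[:,2]>.076)&(P[:,2]<.089)&(np.hypot(P[:,0]-.5,P[:,1]+.2)<.05)
print("z",np.median(P[m,2]))
im=np.zeros((400,640),np.uint8);im[v[m],u[m]]=255
cs,h=cv2.findContours(im,cv2.RETR_CCOMP,cv2.CHAIN_APPROX_NONE)
i=optics.camera_info("wrist");K=np.array([[i["fx"],0,i["cx"]],[0,i["fy"],i["cy"]],[0,0,1]]);M=np.linalg.inv(i["camera_from_world"])
def plane(pts,zz):
    s=cv2.undistortPoints(pts.reshape(-1,1,2).astype(float),K,np.array([i["k1"],0,0,0.]))[:,0]
    r=np.c_[s,np.ones(len(s))]@M[:3,:3].T; return (M[:3,3]+r*((zz-M[2,3])/r[:,2])[:,None])[:,:2]
for c,hh in zip(cs,h[0]):
    if cv2.contourArea(c)<40: continue
    print("hole" if hh[3]>=0 else "outer",cv2.contourArea(c),c.mean((0)).round(),cv2.minAreaRect((plane(c,.082)*1000).astype(np.float32)))
m=(P[:,2]>.172)&(P[:,2]<.192)&(np.hypot(P[:,0]-.485,P[:,1]+.158)<.02)
q=P[m];print(len(q),np.median(q[:,2]),q.min(0),q.max(0),cv2.minEnclosingCircle((q[:,:2]*1000).astype(np.float32)))
m=(P[:,2]>.238)&(P[:,2]<.256)&(np.hypot(P[:,0]-.485,P[:,1]+.158)<.02)
q=P[m];print(len(q),np.median(q[:,2]) if len(q) else 0,cv2.minAreaRect((q[:,:2]*1000).astype(np.float32)) if len(q) else 0)
```

```text
z 0.08196204883363223
outer 2775.0 [[244. 198.]] ((508.07666015625, -214.56146240234375), (29.87264060974121, 72.22638702392578), 35.71429443359375)
hole 48.5 [[215. 209.]] ((521.2254028320312, -232.86236572265625), (8.54806900024414, 5.447884559631348), 55.5339469909668)
hole 436.5 [[238. 200.]] ((509.38848876953125, -216.4356689453125), (15.584419250488281, 23.429792404174805), 36.4012336730957)
hole 150.5 [[269. 189.]] ((493.88433837890625, -194.93032836914062), (10.56924819946289, 10.415075302124023), 35.50627517700195)
534 0.18453002883977976 [ 0.47444326 -0.16802442  0.1802456 ] [ 0.48820468 -0.14742782  0.18847603] ((484.8086853027344, -157.74407958984375), 10.82682991027832)
5000 0.2472180691955803 ((483.2922668457031, -159.7336883544922), (24.802505493164062, 33.525779724121094), 13.63608455657959)
```

>>> {"method": "arm_command", "body": {"series": [[[0.9, -1.7, -2, 0, 1], [0, -2, -3, 0, 1], [0, 0, -3, 0, 1], [0, 0, 0, 0, 1], [0, 0, 0, 0, 1], [0, 0, -0.5, 0, 1], [0, 0, -0.5, 0, 1], [0, 0, -0.5, 0, 1], [0, 0, -0.3, 0, 1], [0, 0, 0, 0, 1], [0, 0, 0, 0, 1]]]}}

```text
t: 8.8
eef_pos: [0.4926, -0.1958, 0.1204]
tcp_rot: [[-0.969, -0.248, 0.0], [-0.248, 0.969, -0.0], [-0.0, -0.0, -1.0]]
ft_force: [-0.1, -0.2, -0.6]
finger_gap: 0.225
finger_force: 58.7
```

```bash
cat > link.py <<'E'
import numpy as np,cv2
z=np.load("pc.npz");P=z["P"]
a=np.deg2rad(np.arange(100,130,1))
pin=np.array([.5613,-.2893])
r=P[:,:2]-pin;R=np.hypot(*r.T);A=np.degrees(np.arctan2(r[:,1],r[:,0]))
m=(R>.06)&(R<.175)&(A>90)&(A<140)
h,e=np.histogram(P[m,2],np.arange(.026,.1,.002))
print([(round(x,3),int(n)) for x,n in zip(e,h)])
E
python3 look.py w3; python3 link.py
python3 - <<'E'
import cv2
a=cv2.imread("pics/w3.png")[100:350,180:480];cv2.imwrite("pics/w3c.png",cv2.resize(a,(600,500)))
E
```

```text
8.8 [ 0.4926 -0.1958  0.1204] [-0.12 -0.24 -0.55]
tip 0.76 [ 0.4566 -0.026   0.0061] [552. 205.]
tip 0.56 [ 0.4956 -0.1983  0.0674] [312. 230.]
slot_end 0.64 [ 0.5057 -0.2086  0.0792] [289. 251.]
punch 0.94 [ 0.5636 -0.2859 -0.0015] [184. 250.]
punch 0.49 [ 0.4937 -0.1979  0.0655] [314. 226.]
[(np.float64(0.026), 0), (np.float64(0.028), 0), (np.float64(0.03), 0), (np.float64(0.032), 0), (np.float64(0.034), 0), (np.float64(0.036), 0), (np.float64(0.038), 0), (np.float64(0.04), 0), (np.float64(0.042), 0), (np.float64(0.044), 0), (np.float64(0.046), 0), (np.float64(0.048), 0), (np.float64(0.05), 0), (np.float64(0.052), 0), (np.float64(0.054), 0), (np.float64(0.056), 0), (np.float64(0.058), 0), (np.float64(0.06), 0), (np.float64(0.062), 0), (np.float64(0.064), 0), (np.float64(0.066), 0), (np.float64(0.068), 0), (np.float64(0.07), 0), (np.float64(0.072), 2), (np.float64(0.074), 53), (np.float64(0.076), 48), (np.float64(0.078), 83), (np.float64(0.08), 1140), (np.float64(0.082), 962), (np.float64(0.084), 208), (np.float64(0.086), 431), (np.float64(0.088), 31), (np.float64(0.09), 6), (np.float64(0.092), 0), (np.float64(0.094), 0), (np.float64(0.096), 0), (np.float64(0.098), 0)]
```

View pics/w3c.png

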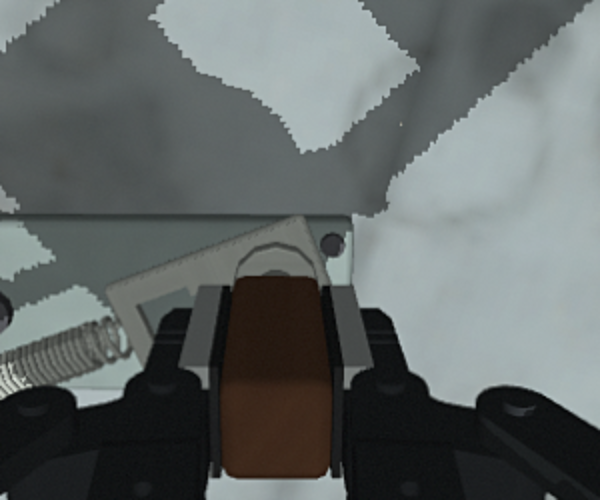

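The collar sits on the link at z 0.082, so the tip is through the eye. I'll pull and swing toward the post.

>>> {"method": "arm_command", "body": {"series": [[[0, 0, -0.2, 0, 1], [0, 0, 0, 0, 1], [0.3, 0.4, 0, 0, 1], [0.3, 0.5, 0, 0, 1], [0.3, 0.5, 0, 0, 1], [0.4, 0.5, 0, 0, 1], [0.4, 0.5, 0, 0, 1], [0.4, 0.5, 0, 0, 1], [0.3, 0.5, 0, 0, 1], [0.3, 0.5, 0, 0, 1], [0.3, 0.5, 0, 0, 1], [0.2, 0.4, 0, 0, 1], [0, 0.2, 0, 0, 1], [0, 0, 0, 0, 1], [0, 0, 0, 0, 1]]]}}

```text
t: 10.98
eef_pos: [0.5253, -0.1471, 0.1188]
tcp_rot: [[-0.969, -0.248, 0.001], [-0.248, 0.969, -0.003], [-0.001, -0.003, -1.0]]
ft_force: [2.3, -8.1, -0.2]
finger_gap: 0.225
finger_force: 58.9
```

```bash
python3 look.py w4; python3 link.py
python3 - <<'E'
import cv2
a=cv2.imread("pics/w4.png")[100:350,180:480];cv2.imwrite("pics/w4c.png",cv2.resize(a,(600,500)))
E
```

```text
10.975 [ 0.5253 -0.1471  0.1188] [ 2.32 -8.14 -0.24]
tip 0.95 [ 0.4555 -0.0244  0.0074] [514. 146.]
tip 0.61 [ 0.528  -0.1476  0.0608] [316. 227.]
post_foot 0.7 [ 0.5362 -0.1762  0.015 ] [274. 204.]
pull_eye 0.97 [ 0.5285 -0.1524  0.0815] [307. 240.]
pull_eye 0.25 [ 0.3721 -0.0178  0.003 ] [569.  24.]
slot_end 0.79 [ 0.5323 -0.1642  0.0817] [283. 242.]
[(np.float64(0.026), 0), (np.float64(0.028), 0), (np.float64(0.03), 0), (np.float64(0.032), 0), (np.float64(0.034), 0), (np.float64(0.036), 3), (np.float64(0.038), 53), (np.float64(0.04), 29), (np.float64(0.042), 3), (np.float64(0.044), 43), (np.float64(0.046), 225), (np.float64(0.048), 11), (np.float64(0.05), 0), (np.float64(0.052), 0), (np.float64(0.054), 2), (np.float64(0.056), 11), (np.float64(0.058), 7), (np.float64(0.06), 0), (np.float64(0.062), 0), (np.float64(0.064), 0), (np.float64(0.066), 0), (np.float64(0.068), 0), (np.float64(0.07), 0), (np.float64(0.072), 52), (np.float64(0.074), 289), (np.float64(0.076), 123), (np.float64(0.078), 360), (np.float64(0.08), 2456), (np.float64(0.082), 528), (np.float64(0.084), 828), (np.float64(0.086), 119), (np.float64(0.088), 9), (np.float64(0.09), 0), (np.float64(0.092), 0), (np.float64(0.094), 0), (np.float64(0.096), 0), (np.float64(0.098), 0)]
```

View pics/w4c.png

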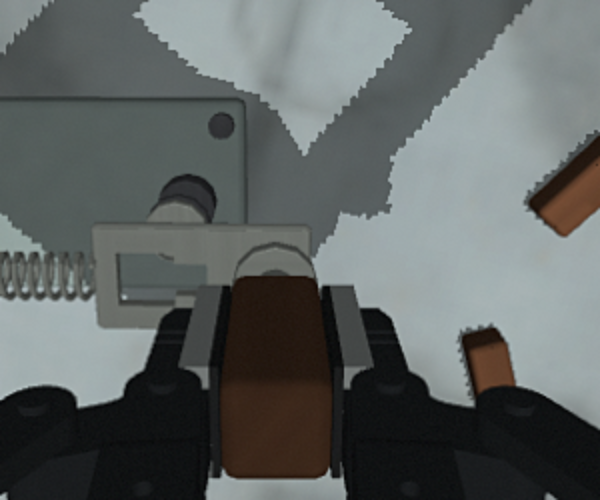

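The view shows the link pointing along the punch, and the puller collar in the eye at crop (272,260). The large hole is at crop (117-205, 253-305) and the post head at crop (188,195), seen in perspective below the link. Next: the hole's centre relative to the post.

```bash
cat > hole.py <<'E'
from h import *
import sys
z=np.load("pc.npz");P,u,v=z["P"],z["u"],z["v"]
H=np.full((400,640),-1.);H[v,u]=P[:,2]
pin=np.array([.5613,-.2893]);post=np.array([.5335,-.177]);e=(post-pin)/np.linalg.norm(post-pin);n=np.array([-e[1],e[0]])
zl=float(sys.argv[1])
# rows: along (mm from pin), cols: lateral; '#' link, '.' below, '^' above
for a in np.arange(92,136,1.5):
    s=""
    for l in np.arange(-16,17,1.):
        q=px("wrist",np.r_[pin+e*a/1000+n*l/1000,zl]).round().astype(int);h=H[q[1],q[0]]
        s+="#" if abs(h-zl)<.005 else "." if 0<=h<zl else "^" if h>zl else "?"
    print(round(a,1),s)
k=(np.abs(P[:,2]-zl)<.004)
r=P[:,:2]-pin;k&=(r@e>.1)&(r@e<.145)&(abs(r@n)<.02);print("zmed",np.median(P[k,2]), "slope", np.polyfit((r@e)[k],P[k,2],1))
E
python3 hole.py 0.0815
```

```text
92.0 ?????...?###?.#......##..........
93.5 ...?..??..###.######.............
95.0 ????.?.?..#############..........
96.5 .??.?...?##?.....................
98.0 ??.??.??.?###.....####...........
99.5 ..#############################..
101.0 ?##########################?###..
102.5 ?##############################..
104.0 .##############################..
105.5 .##################.###########..
107.0 .#########..?..........########..
108.5 ?#########???..........########..
110.0 .#########?............#########.
111.5 ?########??............#########.
113.0 .#########?.?..........#########.
114.5 ?#########???..........########..
116.0 ^^^^^#####..?..........########..
117.5 ^^^^^^####..?..........########..
119.0 ^^^^^^^###.?...........########..
120.5 ^^^^^^^^#####.......###########..
122.0 ^^^^^^^^#####.......###########..
123.5 ^^^^^^^^#####.......###########..
125.0 ^^^^^^^^^^###.......###########..
126.5 ^^^^^^^^^^^^^^......###########..
128.0 ^^^^^^^^^^^^^^......###########..
129.5 ^^^^^^^^^^^^^^#################..
131.0 ^^^^^^^^^^^^^^##########?######..
132.5 ^^^^^^^^^^^^^^#################..
134.0 ^^^^^^^^^^^^^^#################..
135.5 ^^^^^^^^^^^^^^^################..
zmed 0.08115387047349751 slope [0.02629962 0.07805344]
```

>>> {"method": "arm_command", "body": {"series": [[[-0.06, 0.25, 0, 0, 1], [0, 0, -0.2, 0, 1], [0, 0, -0.3, 0, 1], [0, 0, -0.3, 0, 1], [0, 0, -0.3, 0, 1], [0, 0, 0, 0, 1], [0, 0, 0, 0, 1]]]}}

```text
t: 12.15
eef_pos: [0.5248, -0.1449, 0.1079]
tcp_rot: [[-0.969, -0.248, 0.002], [-0.248, 0.969, -0.003], [-0.001, -0.004, -1.0]]
ft_force: [2.5, -8.1, 0.7]
finger_gap: 0.225
finger_force: 59.0
```

```bash
python3 look.py w5; python3 hole.py 0.07
python3 - <<'E'
import cv2
a=cv2.imread("pics/w5.png")[150:300,180:380];cv2.imwrite("pics/w5c.png",cv2.resize(a,(800,600),interpolation=2))
E
```

```text
12.15 [ 0.5248 -0.1449  0.1079] [ 2.5  -8.11  0.73]
tip 0.77 [ 0.5322 -0.1466  0.0512] [312. 235.]
post_foot 0.73 [ 0.5382 -0.1784  0.017 ] [265. 212.]
pull_eye 0.83 [ 0.5269 -0.1453  0.0713] [316. 241.]
slot_end 0.95 [ 0.533  -0.1642  0.07  ] [278. 242.]
punch 0.69 [ 5.633e-01 -2.892e-01 -2.000e-04] [111. 199.]
92.0 ......???.#^#^######.............
93.5 .??....?.########..####......?...
95.0 ?...?..?.##....?.................
96.5 .?.???..?#^^##^^######...........
98.0 ??.......##..........#...........
99.5 ???????.?####.....#..............
101.0 ??####?###############.#######...
102.5 .#############################...
104.0 .###?##########################..
105.5 .##############################..
107.0 .##############################..
108.5 .########.............#########..
110.0 ?########.............#########..
111.5 .########.............#########..
113.0 .########.............#########..
114.5 ?########.............#########..
116.0 ?########.............#########..
117.5 ^^^######.............#########..
119.0 ^^^^######............#########..
120.5 ^^^^^^####............#########..
122.0 ^^^^^?^####...........#########..
123.5 ^^^^^^^#####.......############..
125.0 ^^^^^^^#####.......############..
126.5 ^^^^^^^#####.......############.?
128.0 ^^^^^^^^^^^^.......############..
129.5 ^^^^^^^^^^^^^^.....############..
131.0 ^^^^^^^^^^^^^^#################..
132.5 ^^^^^^^^^^^^^^#################..
134.0 ^^^^^^^^^^^^^^#################..
135.5 ^^^^^^^^^^^^^^#################..
zmed 0.07059320978353303 slope [0.00911992 0.06940363]
```

View pics/w5c.png

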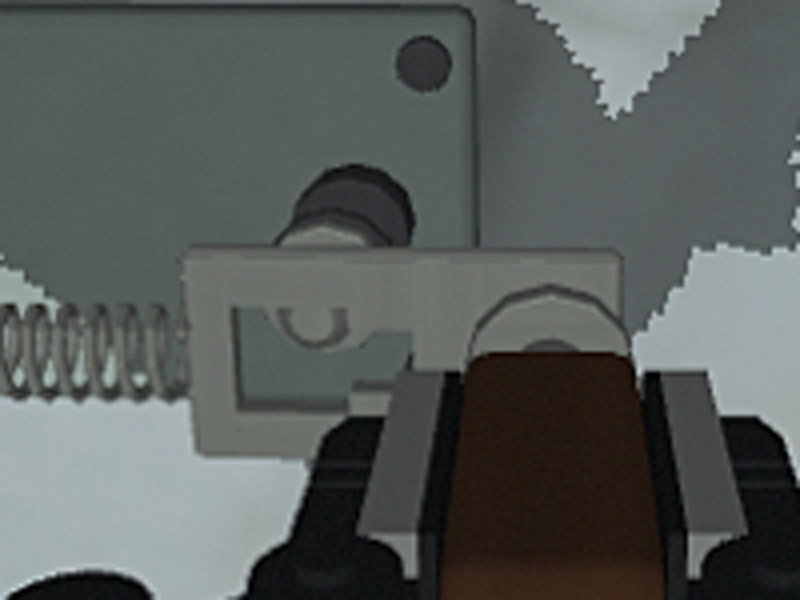

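>>> {"method": "arm_command", "body": {"series": [[[0, 0.04, -0.3, 0, 1], [0, 0, -0.3, 0, 1], [0, 0, -0.2, 0, 1], [0, 0, -0.1, 0, 1], [0, 0, -0.1, 0, 1], [0, 0, 0, 0, 1]]]}}

```text
t: 13.2
eef_pos: [0.5249, -0.1445, 0.098]
tcp_rot: [[-0.969, -0.248, 0.002], [-0.248, 0.969, -0.003], [-0.001, -0.004, -1.0]]
ft_force: [1.5, -7.3, 0.9]
finger_gap: 0.23
finger_force: 59.0
```

>>> {"method": "arm_command", "body": {"series": [[[0, 0, -0.1, 0, 1], [0, 0, -0.1, 0, 1], [0, 0, -0.1, 0, 1], [0, 0, -0.1, 0, 1], [0, 0, -0.1, 0, 1], [0, 0, 0, 0, 1]]]}}

```text
t: 13.95
eef_pos: [0.525, -0.1445, 0.093]
tcp_rot: [[-0.969, -0.248, 0.002], [-0.248, 0.969, -0.003], [-0.001, -0.004, -1.0]]
ft_force: [3.3, -8.2, 0.2]
finger_gap: 0.226
finger_force: 59.1
```

>>> {"method": "arm_command", "body": {"series": [[[0, 0, -0.1, 0, 1], [0, 0, -0.1, 0, 1], [0, 0, -0.05, 0, 1], [0, 0, 0, 0, 1]]]}}

```text
t: 14.45
eef_pos: [0.525, -0.1445, 0.0906]
tcp_rot: [[-0.969, -0.248, 0.002], [-0.248, 0.969, -0.003], [-0.001, -0.004, -1.0]]
ft_force: [2.6, -8.5, 0.5]
finger_gap: 0.223
finger_force: 59.1
```

>>> {"method": "arm_command", "body": {"series": [[[0, 0, -0.1, 0, 1], [0, 0, -0.05, 0, 1], [0, 0, 0, 0, 1], [0, 0, 0, 0, 1]]]}}

```text
t: 14.95
eef_pos: [0.5251, -0.1446, 0.0892]
tcp_rot: [[-0.969, -0.248, 0.002], [-0.248, 0.969, -0.003], [-0.001, -0.004, -1.0]]
ft_force: [1.9, -8.3, 1.1]
finger_gap: 0.229
finger_force: 59.1
```

>>> {"method": "arm_command", "body": {"series": [[[0, 0, -0.05, 0, 1], [0, 0, -0.05, 0, 1], [0, 0, 0, 0, 1], [0, 0, 0, 0, 1]]]}}

```text
t: 15.45
eef_pos: [0.5251, -0.1446, 0.0884]
tcp_rot: [[-0.969, -0.248, 0.002], [-0.248, 0.969, -0.003], [-0.001, -0.004, -1.0]]
ft_force: [1.8, -8.9, 2.5]
finger_gap: 0.225
finger_force: 59.2
```

Contact with the flange felt. I'll draw back.

>>> {"method": "arm_command", "body": {"series": [[[0.05, -0.2, 0, 0, 1], [0.05, -0.2, 0, 0, 1], [0.05, -0.2, 0, 0, 1], [0.05, -0.2, 0, 0, 1], [0, 0, 0, 0, 1], [0, 0, 0, 0, 1]]]}}

```text
t: 16.2
eef_pos: [0.5271, -0.1522, 0.0884]
tcp_rot: [[-0.969, -0.248, 0.002], [-0.248, 0.969, -0.003], [-0.001, -0.003, -1.0]]
ft_force: [2.0, -7.9, 3.2]
finger_gap: 0.226
finger_force: 59.7
```

>>> {"method": "arm_command", "body": {"series": [[[0.04, -0.15, 0, 0, 1], [0.04, -0.15, 0, 0, 1], [0.04, -0.15, 0, 0, 1], [0.02, -0.1, 0, 0, 1], [0, 0, 0, 0, 1], [0, 0, 0, 0, 1]]]}}

```text
t: 16.95
eef_pos: [0.5282, -0.157, 0.0881]
tcp_rot: [[-0.969, -0.248, 0.002], [-0.248, 0.969, -0.001], [-0.001, -0.002, -1.0]]
ft_force: [2.5, -5.5, 4.2]
finger_gap: 0.225
finger_force: 59.7
```

>>> {"method": "arm_command", "body": {"series": [[[0.03, -0.1, 0, 0, 1], [0.02, -0.1, 0, 0, 1], [0, 0, 0, 0, 1], [0, 0, 0, 0, 1]]]}}

```text
t: 17.45
eef_pos: [0.5282, -0.1576, 0.0879]
tcp_rot: [[-0.969, -0.248, 0.001], [-0.248, 0.969, 0.001], [-0.001, 0.001, -1.0]]
ft_force: [1.6, -0.4, 7.1]
finger_gap: 0.22
finger_force: 60.1
```

```bash
python3 look.py w6; python3 hole.py 0.05
```

```text
17.45 [ 0.5282 -0.1576  0.0879] [ 1.65 -0.45  7.12]
tip 0.94 [ 0.4564 -0.0275  0.0108] [555. 154.]
tip 0.73 [ 0.5321 -0.1597  0.0358] [312. 232.]
post_foot 0.79 [ 0.5346 -0.1793  0.014 ] [281. 215.]
slot_end 0.95 [ 0.5365 -0.1745  0.0475] [283. 242.]
punch 0.83 [ 0.5654 -0.2882  0.0009] [112. 212.]
punch 0.16 [ 0.5251 -0.1583  0.0384] [318. 223.]
92.0 ##############################...
93.5 ############?#################...
95.0 ##############..##############...
96.5 #########.............########...
98.0 #########.............########...
99.5 #########.............########...
101.0 #########.............########...
102.5 #########.............########...
104.0 ^########.............########...
105.5 ^^^^#####.............#########..
107.0 ^^^^^####......#..#...#########..
108.5 ^^^^^^^##...###################..
110.0 ^^^^^^^####^^^^^.##############..
111.5 ^^^^^^^##^^^^^^^^^#############..
113.0 ^^^^^^^#^^^^^^^^^^^############..
114.5 ^^^^^^^^^^^^^^^^^^^############..
116.0 ^^^^^^^^^^^^^^^^^^^############..
117.5 ^^^^^^^^^^^^^^^^^^#############..
119.0 ^^^^^^?^^^^^^^^^^##############..
120.5 ^^^?^^^^^^^^^^^################..
122.0 ^^^^^^^^^^^^^^#################..
123.5 ^^^^^^^^^^^^^^#################..
125.0 ^^^^^^^^^^^^^^^###############...
126.5 ^^^^^^^^^^^^^^^^##############...
128.0 ^^^^^^^^^^^^^^^^##############...
129.5 ^^^^^^^^^^^^^^^^#?^^##########...
131.0 ^^^^^^^^^^^^^^^^#^##^#^#######...
132.5 ^^^^^^^^^^^^^^^^^######^######...
134.0 ^^^^^^^^^^^^^^^^^^###^########...
135.5 ^^^^^^^^^^^^^^^^^^##^#########?..
zmed 0.051009069022468004 slope [0.02625898 0.04785244]
```

The hole centre has drawn back 13 mm and the head now stands above the link, so it is hooked. I'll lift the puller out.

>>> {"method": "arm_command", "body": {"series": [[[0, 0, 0.1, 0, 1], [0, 0, 0.1, 0, 1], [0, 0, 0.1, 0, 1], [0, 0, 0, 0, 1], [0, 0, 0, 0, 1]]]}}

```text
t: 18.38
eef_pos: [0.5273, -0.1581, 0.0899]
tcp_rot: [[-0.969, -0.248, -0.001], [-0.248, 0.969, 0.001], [0.001, 0.001, -1.0]]
ft_force: [-0.3, -0.9, -0.5]
finger_gap: 0.222
finger_force: 59.2
```

>>> {"method": "arm_command", "body": {"series": [[[0.03, -0.12, 0, 0, 1], [0, 0, 0, 0, 1], [0, 0, 0.2, 0, 1], [0, 0, 0.2, 0, 1], [0, 0, 0, 0, 1]]]}}

```text
t: 19.0
eef_pos: [0.5283, -0.1597, 0.0946]
tcp_rot: [[-0.969, -0.248, 0.0], [-0.248, 0.969, -0.0], [-0.0, -0.0, -1.0]]
ft_force: [0.6, -0.1, -1.6]
finger_gap: 0.224
finger_force: 59.2
```

>>> {"method": "arm_command", "body": {"series": [[[0, 0, 0.3, 0, 1], [0, 0, 0.4, 0, 1], [0, 0, 0.5, 0, 1], [0, 0, 1, 0, 1], [0, 0, 3, 0, 1], [0, 0, 4, 0, 1], [0, 0, 0, 0, 1], [0, 0, 0, 0, 1]]]}}

```text
t: 20.0
eef_pos: [0.5279, -0.1595, 0.1862]
tcp_rot: [[-0.969, -0.248, -0.0], [-0.248, 0.969, 0.0], [0.0, 0.0, -1.0]]
ft_force: [0.0, -0.7, -1.4]
finger_gap: 0.221
finger_force: 59.2
```

```bash
python3 look.py w7; python3 hole.py 0.053;python3 - <<'E'
import cv2
a=cv2.imread("pics/w7.png")[100:350,180:480];cv2.imwrite("pics/w7c.png",cv2.resize(a,(600,500)))
E
```

```text
20.0 [ 0.5279 -0.1595  0.1862] [ 0.02 -0.71 -1.38]
tip 0.91 [ 0.5322 -0.163   0.1297] [309. 231.]
tip 0.7 [ 0.6154 -0.024   0.0056] [427. 292.]
post_foot 0.71 [ 0.5379 -0.1789  0.0141] [293. 184.]
pull_eye 0.77 [ 0.5295 -0.1587  0.0515] [317. 192.]
slot_end 0.85 [ 0.5367 -0.1745  0.0489] [296. 194.]
punch 0.68 [ 0.5666 -0.2867  0.0008] [173. 181.]
92.0 ..##############################.
93.5 ..##############################.
95.0 ..##############################.
96.5 ..########..............########.
98.0 ..########..............########.
99.5 ..########..............########.
101.0 ..########..............#########
102.5 ..########.......?......#########
104.0 ..########..............#########
105.5 ..########..............#########
107.0 ..########..............#########
108.5 ..########.........#....#########
110.0 ..########......#.....###########
111.5 ..##################..###########
113.0 ..###########^^^^^###############
114.5 ..##########^^^^^^#^#############
116.0 ..############^^^^^#^############
117.5 ..##########^^^#^^###############
119.0 ..###########^^^#################
120.5 ..###############################
122.0 ..###############################
123.5 ..###############################
125.0 ..###############################
126.5 ..###############################
128.0 ..#################...###########
129.5 ..###########.........##########.
131.0 ..###########.........##########.
132.5 ..######?####.........##########.
134.0 ..###########.........##########.
135.5 ..###########.........##########.
zmed 0.05273613969314689 slope [-0.00493352  0.05336197]
```

View pics/w7c.png

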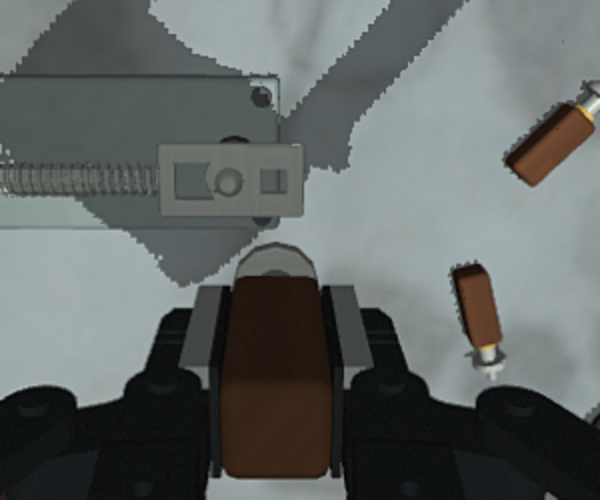

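The link is hooked: the head stands at crop (230,180) at the slot's end, and the link is held at z 0.053 with the puller free. Now back to the stand.

>>> {"method": "arm_command", "body": {"series": [[[0, 0, 4, 0, 1], [0, 4, 0, -0.15, 1], [0, 5, 0, -0.15, 1], [0, 5, 0, -0.15, 1], [0, 5, 0, -0.15, 1], [0.1, 4, 0, -0.11, 1], [0, 1.1, 0, 0, 1], [0, 0, 0, 0, 1], [0, 0, 0, 0, 1]]]}}

```text
t: 21.42
eef_pos: [0.5292, 0.0803, 0.2261]
tcp_rot: [[-0.896, 0.444, -0.0], [0.444, 0.896, -0.0], [0.0, -0.001, -1.0]]
ft_force: [0.1, -0.4, -0.6]
finger_gap: 0.229
finger_force: 59.2
```

```bash
cat > st.py <<'E'
from h import *
z=np.load("pc.npz");P,u,v=z["P"],z["u"],z["v"]
s=env.sense();T=np.array(s["eef_pos"]);print(T.round(4))
zc=T[2]-.0506+.017
m=(abs(P[:,2]-zc)<.006)&(np.hypot(P[:,0]-T[0],P[:,1]-T[1])<.02)
q=P[m];print("collar",len(q),np.median(q[:,2]),cv2.minEnclosingCircle((q[:,:2]*1000).astype(np.float32)))
m=(abs(P[:,2]-.03)<.004)&(np.hypot(P[:,0]-.528,P[:,1]-.083)<.05)
q=P[m];print("block",len(q),cv2.minAreaRect((q[:,:2]*1000).astype(np.float32)))
m=(P[:,2]<.024)&(np.hypot(P[:,0]-.528,P[:,1]-.083)<.012);q=P[m];print("holepts",len(q),q.mean(0) if len(q) else 0)
E
python3 look.py w8; python3 st.py
python3 - <<'E'
from h import *
for r in optics.pinpoint("wrist","stand_hole0")[:2]: print(r["confidence"],w("wrist",r["position"]))
E
```

```text
21.425 [0.5292 0.0803 0.2261] [ 0.07 -0.38 -0.55]
tip 0.8 [ 0.6142 -0.0254  0.0081] [267. 276.]
tip 0.78 [0.5312 0.0753 0.1722] [312. 231.]
post_foot 0.74 [ 0.5406 -0.1796  0.0138] [112. 280.]
pull_eye 0.67 [ 0.5297 -0.1618  0.0554] [ 96. 285.]
slot_end 0.89 [ 0.5367 -0.1732  0.0498] [ 95. 292.]
punch 0.82 [ 0.5652 -0.2882 -0.0007] [ 58. 324.]
[0.5293 0.0807 0.2263]
collar 528 0.19254722931251866 ((530.3587036132812, 78.75820922851562), 10.848912239074707)
block 3303 ((529.7152709960938, 81.66751098632812), (56.176605224609375, 56.52686309814453), 77.92328643798828)
holepts 169 [0.53239708 0.08030771 0.0121274 ]
0.8 [0.52791588 0.08263153 0.02965789]
```

View pics/w8.png

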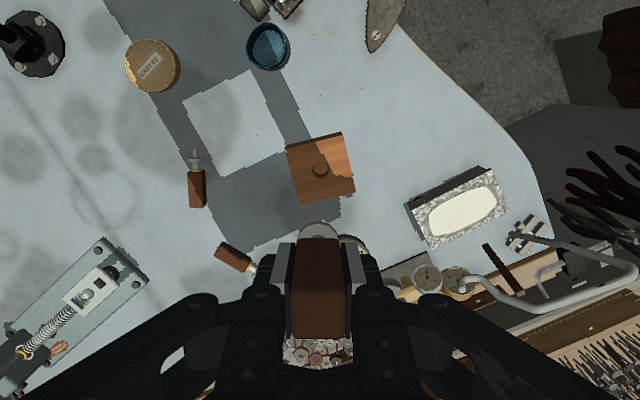

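The view shows the empty stand with its hole at (320,170), the bystanders in place and the spring still hooked. I'll insert.

>>> {"method": "arm_command", "body": {"series": [[[-0.06, 0.25, -4, 0, 1], [0, 0, -5, 0, 1], [0, 0, -3, 0, 1], [0, 0, -1, 0, 1], [0, 0, 0, 0, 1], [0, 0, -0.5, 0, 1], [0, 0, -0.5, 0, 1], [0, 0, -0.5, 0, 1], [0, 0, -0.5, 0, 1], [0, 0, -0.5, 0, 1], [0, 0, 0, 0, 1]]]}}

```text
t: 23.15
eef_pos: [0.5281, 0.0839, 0.0707]
tcp_rot: [[-0.896, 0.444, -0.001], [0.444, 0.896, 0.0], [0.001, -0.0, -1.0]]
ft_force: [-0.8, -0.3, -0.1]
finger_gap: 0.227
finger_force: 59.2
```

>>> {"method": "arm_command", "body": {"series": [[[0, 0, -0.1, 0, 1], [0, 0, -0.1, 0, 1], [0, 0, -0.05, 0, 1], [0, 0, 0, 0, 1]]]}}

```text
t: 23.65
eef_pos: [0.5286, 0.0839, 0.0688]
tcp_rot: [[-0.896, 0.444, 0.0], [0.444, 0.896, -0.0], [-0.0, 0.0, -1.0]]
ft_force: [-1.1, -0.3, -0.6]
finger_gap: 0.228
finger_force: 59.2
```

>>> {"method": "arm_command", "body": {"series": [[[0, 0, -0.05, 0, 1], [0, 0, -0.05, 0, 1], [0, 0, 0, 0, 1], [0, 0, 0, 0, 1]]]}}

```text
t: 24.15
eef_pos: [0.5287, 0.0839, 0.0684]
tcp_rot: [[-0.896, 0.444, 0.0], [0.444, 0.896, -0.0], [-0.0, 0.0, -1.0]]
ft_force: [-2.7, -0.2, 4.7]
finger_gap: 0.225
finger_force: 60.2
```

Seated (4.7 N). I'll release and rise.

>>> {"method": "arm_command", "body": {"series": [[[0, 0, 0, 0, 3], [0, 0, 0, 0, 5], [0, 0, 0, 0, 8], [0, 0, 0, 0, 8], [0, 0, 0, 0, 8], [0, 0, 0, 0, 8], [0, 0, 2, 0, 8], [0, 0, 4, 0, 8], [0, 0, 5, 0, 8], [0, 0, 5, 0, 8], [0, 0, 5, 0, 8], [0, 0, 0, 0, 8], [0, 0, 0, 0, 8]]]}}

```text
t: 25.78
eef_pos: [0.5282, 0.0839, 0.2773]
tcp_rot: [[-0.896, 0.444, -0.001], [0.444, 0.896, 0.0], [0.0, -0.0, -1.0]]
ft_force: [-0.2, -0.4, -1.2]
finger_gap: 0.94
finger_force: 0.0
```

```bash
python3 look.py w9
python3 - <<'E'
from h import *
z=np.load("pc.npz");P=z["P"]
for n,lo,hi in(("block",.026,.034),("collar",.0335,.038),("handle",.092,.104)):
    q=P[(P[:,2]>lo)&(P[:,2]<hi)&(np.hypot(P[:,0]-.529,P[:,1]-.082)<.045)]
    print(n,len(q),np.median(q[:,2]),cv2.minAreaRect((q[:,:2]*1000).astype(np.float32))) if len(q) else 0
E
python3 hole.py 0.053 | tail -1
```

```text
25.775 [0.5282 0.0839 0.2773] [-0.2  -0.36 -1.18]
tip 0.82 [ 0.456  -0.026   0.0087] [203. 145.]
tip 0.76 [ 0.6196 -0.025   0.0083] [273. 263.]
post_foot 0.65 [ 0.5377 -0.1789  0.0136] [131. 260.]
pull_eye 0.82 [ 0.5294 -0.1614  0.0543] [122. 264.]
slot_end 0.69 [ 0.5353 -0.1748  0.0507] [117. 271.]
punch 0.82 [ 5.655e-01 -2.878e-01  5.000e-04] [ 82. 304.]
block 1996 0.03010367538116715 ((529.67919921875, 81.59203338623047), (56.07768630981445, 56.57415771484375), 77.7311019897461)
collar 39 0.035021133203854415 ((521.82177734375, 86.44821166992188), (12.746511459350586, 3.443373441696167), 64.09136962890625)
handle 472 0.09770321960985515 ((529.5668334960938, 82.19532775878906), (19.191143035888672, 19.41251564025879), 63.44463348388672)
zmed 0.05283219476333212 slope [-0.01163668  0.0542888 ]
```

The puller stands upright and centred in its hole: handle top at z 0.098, 0.6 mm from the block's centre. The link is still hooked.

```bash
python3 -c "
from workcell import env
print(env.job_done())"
```

```text
the job is handed in; nothing more can be done
None
```

The spring is hooked under the post's head, the puller is back upright in its stand, and the job was handed in at about 26 s of the 58 s allowed; no verdict was returned.

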